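# Sheathe the chisel and hang it on the tool rail

### The arm

A 6-joint arm with a two-finger parallel gripper is mounted at the origin on the work surface. World frame = base frame: x ahead of the robot, y to its left, z up, the work surface at z = 0. Lengths are in m, angles in rad, forces in N, time in s.
With the tool pointing down it reaches from about 0.375 to 0.9 m from the base axis. Payload 3.1 kg.
Tool frame: the origin (TCP) lies midway between the tips of the shut fingers; the grasp point (between the pads) lies 19 mm behind it (pinch_z is the distance from the TCP to the grasp point, in m); y points along the fingers, z is the direction in which the jaws open and shut, and the axes are right-handed (so a half turn about y gives the same grasp; the last joint's range is limited). The gripper opens to 87 mm and grips with 3 to 60 N. Pads are 19 mm wide; open, the fingers measure 117 mm over their backs; the gripper's body (75 mm by 190 mm) begins 51 mm behind the grasp point.
Start: joints at [-1.401, 0.527, 1.433, -0, 1.181, -0.178], TCP at [0.213, -0.588, 0.223] pointing down, gripper open.
Joint ranges: [-3.08, 3.08], [-0.75, 2.2], [0.22, 2.44], [-1.43, 4.57], [0, 2.65], [-2.85, 2.85]. Speed limits (rad/s): [2.79, 2.79, 3.14, 3.14, 3.14, 3.14].

### API

Orientations are given as a unit quaternion [x, y, z, w].
In Python, from rig import * gives the robot as it stands.
- The arm moves only by the tool drive_tool, never from a script. Its argument "plan" is a list of rows, each a list of 7 numbers: the shift along the tool's x, y, z in mm, then the turn, a rotation vector about the tool's x, y, z in degrees, then the finger opening in mm, from 0 to 87. A call has 1 to 10 rows; each row is the pose to reach, as a shift and turn from the pose commanded when the call began, along the tool's axes at that moment; what a row does not reach only later rows make up. A row lasts 1/10 s, in which the tool goes at most 50 mm and 8.59 degrees, less where a joint would pass 70% of its speed; a pose out of reach is approached as far as the arm can. A call with a gripper value outside its range is refused whole. The fingers move at their own pace and stop on an object; "newtons" is the grip in N (left out, the last holds). Time passes only in rows, so rows that repeat a pose let the fingers close. It gives the time, the measured TCP pose, the force and the opening at its end, in the units of the state.
- get_obs(): the state, without advancing time (a new reading comes with each control period).
- camera(name): name is "scene" or "top" or "wrist"; returns the picture (480x640x3 uint8, blue, green, red); there is no depth.
- get_calibration(name): a dict with "fx", "fy", "cx", "cy" (pixels), "origin" and "rotation" of the camera in the world; the wrist camera has in their place "tool_from_camera" (4x4, takes a point from camera to tool coordinates, whose origin is the TCP and whose axes are the tool frame's). Camera axes: x right, y down, z forward; pixel columns grow to the right and rows downward; lengths in m; the calibration is good to about 2 mm. A picture is of the moment at which its call begins: read the wrist's pose just before it. get_calibration takes no time and is no camera call.
- hand_in(): hands the job in, once; it reports no verdict.
Trained networks look in the newest picture that a camera, given by its name, has taken for a name from the list of things; names that differ only in an ending like _2 or _b are one class to them, and where a whole thing is asked for, a point or a joint stands for the part that bears it (a point fixed in the world has none). Each returns a list of dicts, best first, with "conf" (0 to 1); they miss things now and then, are a little off and sometimes report something else, mostly with a low value. They report only what shows in the picture. A call takes as long as a camera call.
- spot_in(camera, target): "location" ([column, row] in pixels, amid what is visible of it).
- mark_of(camera, target): "location" ([column, row] in pixels: a listed point, or the origin of a listed thing).
The state is a dict: "time": time; "q": joint angles; "joint_velocities": joint speeds; "joint_torque": joint torques, N m; "position": TCP position; "tool_rot": TCP orientation; "ft_force": force on the tool from outside, world axes, zero at the start; "moment": the same for the moment, N m; "grip_width": finger opening in m.
Only numpy, scipy, OpenCV 4.12 (cv2) and the standard library are available. Lean on these libraries where they do the work, as an engineer would, in place of code of your own. Each camera call takes 0.05 s, during which the arm holds its last target. There are 200 camera calls.

### The job

Take the chisel with the oblong, flat-sided handle out of the wooden rack and slide its blade fully home into the pocket of the tool hanger. The loaded hanger must end up hooked over the aluminium tool rail: put its saddle over the open stretch of the rail and slide it along, toe under the keeper strip, until it is centred on the pointer, and leave it hanging there. Do not disturb the other tools or the things on the bench.

Things in the scene. Friction and masses are not known exactly. Their poses are not given: they have to be found in the camera images.
- rack: Light wooden rack, fixed, 170 (x) x 70 (y) x 90 mm high; origin at the centre of its underside. Three upright through slots at x = -50, 0, +50 mm, each 13 (x) x 35 (y) mm. A tool stands in each, blade down, its shoulder resting on the rack's top; which tool is in which slot varies.
- chisel: The wanted chisel, 160 mm, about 0.16 kg, upright in the rack. Origin: centre of the blade tip; z up to the handle, x thin side, y wide side. Steel blade 75 long, 8 (x) x 30 (y) mm, its last 10 mm at the tip 5 x 24. Brass collar 25 x 36, z 75-85; then to z = 160 an oblong flat-sided wooden handle 24 (x) x 34 (y) mm, steel cap. The same after half a turn.
- chisel_shoulder (a point): Centre of the underside of the chisel's brass collar, 75 mm above the blade tip; with the blade home it rests on the pocket's mouth. Grip the handle across its wide side (chisel y, 34 mm), about 60 mm above this point, to stay clear of rack neighbours and of the hanger's tab.
- gouge: Other tool in the rack, not wanted: round handle 26 mm in diameter, straight to the top, 80 mm tall above its shoulder. Origin at its tip, 75 mm below the shoulder.
- scraper: Other tool in the rack, not wanted: round handle 24 mm in diameter ending in a ball of 32 mm, 69 mm tall above its shoulder. Origin at its tip, 75 mm below the shoulder.
- hanger: Tool hanger, loose, about 0.4 kg, standing on its pocket block. Origin: at underside level, straight below the saddle slot's centre; z up. Plywood pocket block x -71 to -15, y +-35, z 0 to 90 mm; steel plate behind it x -15 to -7.5, y +-35, z 0 to 115. When hung, its x points as the rail's x: pocket on the robot's side, toe on the far side. Mass centre about 25 mm to the pocket side.
- hanger_mouth (a point): Centre of the pocket's mouth, on the block's top (hanger x = -43, z = 90 mm). The pocket is an upright slot 10.5 (hanger x) x 32.5 (hanger y) mm, 78 mm deep, mouth bevelled 2 mm; the chisel's y goes along the hanger's y, either way round.
- hanger_saddle (a point): Centre of the underside of the saddle roof (hanger x = 0, z = 100 mm); rests on the rail's top edge when hung. The saddle slot is 15 mm wide (hanger x +-7.5), open downward; roof 15 mm thick; in front the steel plate, behind a rear leg x 7.5 to 17.5, y +-25, z 55 to 100 mm.
- hanger_tab (a point): Grip point in the black tab on the hanger's top, straight above hanger_saddle, 145 mm above the underside. Tab 16 (x) x 40 (y) mm, z 115 to 165 mm. Grip it across hanger y, firmly (80 N or more), as the load hangs to one side.
- hanger_toe (a point): End of the hanger's toe, a bar from the foot of the rear leg out to hanger x = 50 mm; y +-10, z 55 to 65 mm.
- rail: Tool rail, fixed: upright aluminium bar 12 mm thick (x), 340 mm long (y), z 115 to its top edge at 160 mm, on a post and foot at each end (y = +-164; feet x -65 to 85). Origin on the bench below its middle; x away from the robot. Behind its +y half runs the keeper strip; the other half is open. Once released, the hung hanger sags a few degrees.
- rail_entry (a point): Point on the rail's top edge in the middle of the open stretch (rail y = -90 mm), where the hanger can be hooked on from above and then slid toward rail +y.
- keeper_start (a point): Open end of the keeper strip, its underside (rail x 46.5, y 0, z 138). Dark steel strip, rail x 28 to 65, y 0 to 170, z 138 to 148 mm, on thin legs at x 57 to 65, y 6 and 164. The toe of the seated hanger slides below it with 13 mm of room; there the hanger cannot be lowered on or lifted off.
- pointer: The mark: a small fixed aluminium clip on the keeper strip with a thin upright finger, 23 mm tall; origin under its centre, on the strip's top, axes as the rail's. It sits at rail y = 50 to 100 mm. The hanger is right when its saddle centre has the same y along the rail.
- glue: White glue bottle, bystander, 56 mm in diameter, 160 mm tall; origin at the centre of its base.
- tin: Tin can, bystander, 60 mm in diameter, 90 mm tall; origin at the centre of its base.
- mallet: Wooden mallet lying, bystander, 245 mm long along its y, head 60 x 95 x 60 mm high toward +y; origin on the bench below the handle's front part.
- offcut: Wood offcut, bystander, 45 x 110 x 35 mm; origin at the centre of its underside.
- jar: Glass jar with steel lid, bystander, 68 mm in diameter, 85 mm tall; origin at the centre of its base.
- tape: Black tape measure, bystander, 65 x 40 x 60 mm; origin at the centre of its underside.

How it is judged:
At the end, for the whole second after the job is handed in: Chisel shoulder within 6 mm of the pocket mouth, parallel to it (0.1 rad); saddle roof on the rail top, within 8 mm of its mid-line, -8/+7 mm in height and 8 mm of the pointer along the rail; toe on the keeper side (over 30 mm behind the rail), hanger tilt under 0.2 rad; both at rest, released (distance between chisel_shoulder and hanger_mouth below 0.006 m and angle between the z axis of chisel and the z axis of hanger, either way round below 0.1 rad and x of hanger_saddle in the frame of rail between -0.008 and 0.008 m and z of hanger_saddle in the frame of rail between 0.152 and 0.167 m and y of hanger_saddle in the frame of pointer between -0.008 and 0.008 m and x of hanger_toe in the frame of rail above 0.03 m and angle between hanger's own z axis and vertical below 0.2 rad and linear speed of each of hanger, chisel below 0.02 m/s); the robot touches nothing.
It fails at once if another tool of the rack was moved more than 30 mm (distance of any of gouge, scraper from where it was at the start of the episode above 0.03 m).
It fails at once if a bystander on the bench was moved more than 30 mm (distance of any of glue, tin, mallet, offcut, jar, tape from where it was at the start of the episode above 0.03 m).
It also fails if it takes over 61 s, if anything falls off the work surface, if the arm or the gripper's body presses on something with over 40 N, if the wrist force passes 120 N, or if a joint passes its speed limit or range.

## Working session

There is one attempt and no reset: what is moved stays moved. The work goes in short steps, Python scripts to look and compute and a tool call to move; the robot and the scene stay as the last step left them, time stands still between calls to the robot, and variables do not carry over. Pictures are saved under pics/ and viewed, about 8 in all and at most 12, crops included, and the job is handed in when it is done.

Besides the shell and the picture viewer there is one more tool, called after "Request:" in YAML: its name, and indented under it one key for each argument. drive_tool: Moves the arm, as the interface text tells. Its arguments: {"type":"object","properties":{"plan":{"type":"array","items":{"type":"array","items":{"type":"number"}}},"newtons":{"type":"number"}},"required":["plan"]}

```bash
ls; mkdir -p pics; python3 - <<'E'
from rig import *
import cv2, numpy as np
o=get_obs(); print({k:np.round(v,3) for k,v in o.items()})
for c in ("scene","top"):
    im=camera(c); cv2.imwrite(f"pics/{c}0.png",im); print(c,{k:np.round(v,3).tolist() for k,v in get_calibration(c).items()})
    for t in "rack chisel chisel_shoulder gouge scraper hanger hanger_mouth hanger_saddle hanger_tab hanger_toe rail rail_entry keeper_start pointer".split():
        print(t,[(np.round(d["location"],1).tolist(),round(d["conf"],2)) for d in mark_of(c,t)[:2]])
print(get_calibration("wrist"))
print(get_obs()["time"])
E
```

```text
pics
{'time': np.float64(0.0), 'q': array([-1.402,  0.528,  1.434, -0.   ,  1.181, -0.178]), 'joint_velocities': array([ 0.001,  0.001, -0.   ,  0.   ,  0.   ,  0.   ]), 'joint_torque': array([ 1.0000e-03, -4.4004e+01, -1.7659e+01,  6.3000e-02,  5.8000e-02,
       -0.0000e+00]), 'position': array([ 0.213, -0.587,  0.222]), 'tool_rot': array([-0.122,  0.697, -0.696,  0.122]), 'ft_force': array([-0.452,  0.164,  0.252]), 'moment': array([ 0.016,  0.011, -0.014]), 'grip_width': np.float64(0.087)}
scene {'fx': 484.286, 'fy': 484.286, 'cx': 312.109, 'cy': 235.568, 'origin': [1.088, -0.41, 0.879], 'rotation': [0.824, 0.449, -0.161, -0.306]}
rack [([207.0, 316.1], 0.72)]
chisel []
chisel_shoulder [([192.8, 270.0], 0.64), ([384.3, 207.9], 0.32)]
gouge [([298.3, 258.8], 0.56)]
scraper []
hanger [([298.4, 299.5], 0.92), ([207.0, 315.9], 0.5)]
hanger_mouth [([296.8, 260.1], 0.61), ([353.3, 341.8], 0.37)]
hanger_saddle [([299.1, 270.3], 0.59)]
hanger_tab [([298.9, 255.8], 0.71), ([293.4, 257.7], 0.56)]
hanger_toe [([303.8, 301.9], 0.73)]
rail [([203.9, 315.4], 0.66), ([407.2, 237.9], 0.62)]
rail
[... 664 characters left out ...]
anger_tab [([353.3, 226.5], 0.67)]
hanger_toe [([356.2, 212.3], 0.66), ([490.6, 280.0], 0.54)]
rail [([218.9, 242.5], 0.89)]
rail_entry [([246.0, 228.3], 0.88), ([203.7, 206.9], 0.53)]
keeper_start [([199.9, 207.5], 0.97)]
pointer []
{'fx': 347.0877382928281, 'fy': 347.0877382928281, 'cx': 312.726369819293, 'cy': 233.61357698746392, 'tool_from_camera': array([[ 4.10099817e-04,  9.60942521e-01,  2.76747723e-01,
        -7.75239959e-02],
       [ 1.19272912e-03, -2.76748020e-01,  9.60941783e-01,
        -1.61116521e-01],
       [ 9.99999205e-01, -6.39969812e-05, -1.25963844e-03,
        -9.22685792e-04],
       [ 0.00000000e+00,  0.00000000e+00,  0.00000000e+00,
         1.00000000e+00]])}
1.5
```

View pictures.

View pics/scene0.png

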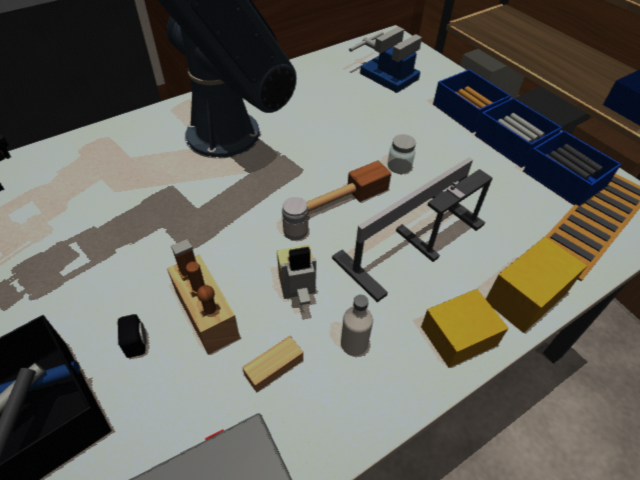

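View pics/top0.png

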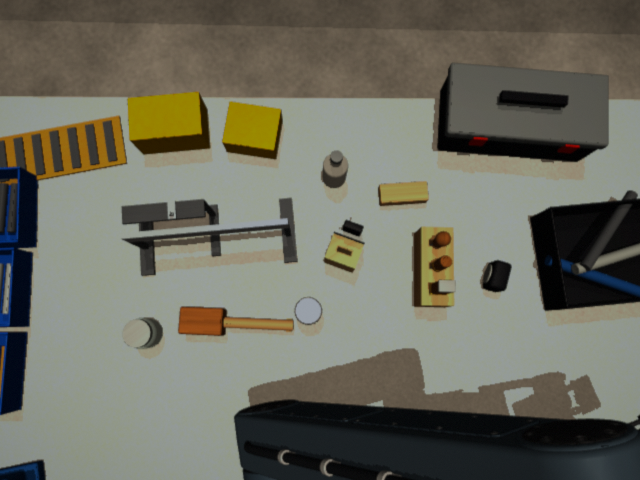

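```bash
cat > h.py <<'E'
from rig import *
import cv2, numpy as np
from scipy.spatial.transform import Rotation as R
from scipy.optimize import least_squares
PTS={'hanger':dict(hanger=(0,0,0),hanger_mouth=(-.043,0,.09),hanger_saddle=(0,0,.1),hanger_tab=(0,0,.145),hanger_toe=(.05,0,.06)),
'rail':dict(rail=(0,0,0),rail_entry=(0,-.09,.16),keeper_start=(.0465,0,.138)),
'rack':dict(rack=(0,0,0)),'chisel':dict(chisel=(0,0,0),chisel_shoulder=(0,0,.075))}
def cam(c):
    k=get_calibration(c)
    if c=='wrist':
        o=get_obs(); T=np.eye(4);T[:3,:3]=R.from_quat(o['tool_rot']).as_matrix();T[:3,3]=o['position']
        M=T@np.array(k['tool_from_camera']); return k,M[:3,3],M[:3,:3]
    r=np.array(k['rotation']); return k,np.array(k['origin']),R.from_quat(r).as_matrix()
def proj(C,P):
    k,o,r=C; p=(np.atleast_2d(P)-o)@r
    return np.c_[k['fx']*p[:,0]/p[:,2]+k['cx'],k['fy']*p[:,1]/p[:,2]+k['cy']]
def ray(C,uv,z):
    k,o,r=C; d=r@np.array([(uv[0]-k['cx'])/k['fx'],(uv[1]-k['cy'])/k['fy'],1]); return o+d*(z-o[2])/d[2]
def fit(obs,x0,z0=0):
    # obs: list of (C,localpoint,uv,weight)
    def f(x):
        r=R.from_euler('z',x[2]).as_matrix(); e=[]
        for C,p,uv,w in obs:
            P=r@np.array(p)+[x[0],x[1],z0]
            e+=list(w*(proj(C,P)[0]-uv)/C[0]['fx']*500)
        return e
    s=least_squares(f,x0,loss='soft_l1',f_scale=2.)
    return s.x,np.round(np.array(f(s.x)).reshape(-1,2),1).tolist()
def delta(P,jaw,down=(0,0,-1)):
    """tool shift mm, rotvec deg to put TCP at P, tool y=down, jaw z nearest +-jaw(yaw rad)"""
    o=get_obs(); T=R.from_quat(o['tool_rot']); best=None
    for s in (1,-1):
        z=s*np.array([np.cos(jaw),np.sin(jaw),0]); y=np.array([0,0,-1.]); x=np.cross(y,z)
        D=T.inv()*R.from_matrix(np.c_[x,y,z])
        if best is None or D.magnitude()<best.magnitude(): best=D
    return np.round(T.inv().apply(np.array(P)-o['position'])*1000,1), np.round(best.as_rotvec(degrees=True),2)
E
python3 - <<'E'
from h import *
S,T=cam('scene'),cam('top')
print(fit([(T,(0,0,0),(348.7,236.6),1),(S,(0,0,0),(298.4,299.5),1),(T,(-.043,0,.09),(343,250),1),(T,(0,0,.1),(352.3,231.6),1),(T,(0,0,.145),(353.3,226.5),1),(T,(.05,0,.06),(356.2,212.3),1),(S,(0,0,.1),(299.1,270.3),1),(S,(0,0,.145),(298.9,255.8),1),(S,(.05,0,.06),(303.8,301.9),1)],[.43,-.1,0]))
print(fit([(T,(0,0,0),(218.9,242.5),1),(T,(0,-.09,.16),(246,228.3),1),(T,(.0465,0,.138),(199.9,207.5),1),(S,(0,0,0),(407.2,237.9),1),(S,(0,-.09,.16),(387.6,208.4),1),(S,(.0465,0,.138),(434.3,209.3),1)],[.43,.2,0]))
print(fit([(T,(0,0,0),(426.8,272.1),1),(S,(0,0,0),(207,316.1),1),(T,(0,0,.09),(434,265),1)],[.4,-.25,0]))
print('chisel',fit([(T,(0,0,.075),(436.4,288.7),1),(T,(0,0,0),(429,294),1),(S,(0,0,.075),(192.8,270),1)],[.33,-.25,0],.015))
for uv in [(125,239),(292,222)]: print('rail end',ray(T,uv,.16))
print('rack top slots', ray(T,(428,229),.09),ray(T,(428,305),.09),ray(T,(416,229),.09),ray(T,(420,305),.09))
print('cap',ray(T,(445.5,286),.175))
for uv in [(171,214)]: print('ptr',ray(T,uv,.171))
print('start delta to above chisel')
E
```

```text
(array([ 0.59962258, -0.11447386, -0.35363867]), [[-0.3, 1.9], [1.2, -0.9], [1.1, 0.2], [-0.9, -0.6], [-0.5, 0.5], [1.4, 1.1], [-0.1, 0.7], [-0.1, 1.3], [0.6, 0.9]])
(array([0.59248988, 0.19307645, 0.06533037]), [[-2.5, -1.2], [0.3, -2.2], [3.4, 1.1], [0.2, -0.4], [0.6, -1.4], [-1.1, -0.4]])
(array([ 0.52716197, -0.29607002,  0.        ]), [[0.2, -2.2], [0.5, -2.6], [1.5, 0.2]])
chisel (array([ 0.47458484, -0.2934859 ,  0.        ]), [[-1.1, 1.0], [-1.1, -1.8], [-2.3, 0.4]])
rail end [0.57059514 0.34811774 0.16      ]
rail end [0.60685819 0.01049402 0.16      ]
rack top slots [ 0.60633466 -0.28179776  0.09      ] [ 0.44211148 -0.27720736  0.09      ] [ 0.60624324 -0.25571122  0.09      ] [ 0.44206997 -0.26017649  0.09      ]
cap [ 0.47597458 -0.29507929  0.175     ]
ptr [0.62024358 0.25439333 0.171     ]
start delta to above chisel
```

```bash
python3 - <<'E'
from h import *
print(R.from_quat(get_obs()['tool_rot']).as_matrix().round(2))
print(delta((.475,-.294,.27),np.pi/2))
E
```

```text
[[-0.94  0.    0.34]
 [-0.34 -0.   -0.94]
 [-0.   -1.    0.  ]]
(array([-346.3,  -47.4, -186.7]), array([-0.  , 19.93, -0.  ]))
```

Request:
drive_tool:
  plan:
    - [-346,-47,-187,0,20,0,87]
    - [-346,-47,-187,0,20,0,87]
    - [-346,-47,-187,0,20,0,87]
    - [-346,-47,-187,0,20,0,87]
    - [-346,-47,-187,0,20,0,87]
    - [-346,-47,-187,0,20,0,87]
    - [-346,-47,-187,0,20,0,87]
    - [-346,-47,-187,0,20,0,87]
    - [-346,-47,-187,0,20,0,87]
    - [-346,-47,-187,0,20,0,87]
  newtons: 60

```text
time: 2.5
position: [0.4752, -0.293, 0.2697]
tool_rot: [0.001, -0.707, 0.707, -0.001]
ft_force: [0.0, 0.6, -0.9]
grip_width: 0.0871
```

```bash
python3 - <<'E'
from h import *
o=get_obs();print(o['time'],o['position'],np.abs(o['joint_velocities']).max())
C=cam('wrist'); cv2.imwrite('pics/w1.png',camera('wrist'))
for t,z in dict(rack=0,chisel_shoulder=.09,chisel=.015,gouge=.015,scraper=.015).items():
    print(t,[(np.round(d["location"],1).tolist(),round(d["conf"],2),ray(C,d["location"],z).round(4)) for d in mark_of('wrist',t)[:2]])
np.save('C1.npy',np.array([C[1],*C[2]]))
E
```

```text
2.5 [ 0.47517305 -0.29296164  0.26973401] 0.050226779549240014
rack [([316.6, 150.0], 0.97, array([ 0.5331, -0.2959,  0.    ]))]
chisel_shoulder [([315.0, 209.2], 0.89, array([ 0.4794, -0.2935,  0.09  ])), ([142.5, 28.6], 0.46, array([ 0.6401, -0.1424,  0.09  ]))]
chisel [([317.5, 199.1], 0.86, array([ 0.4759, -0.297 ,  0.015 ])), ([106.1, 74.0], 0.33, array([ 0.6149, -0.0636,  0.015 ]))]
gouge [([316.7, 153.7], 0.65, array([ 0.5296, -0.2958,  0.015 ]))]
scraper [([317.7, 109.6], 0.77, array([ 0.5782, -0.2967,  0.015 ])), ([74.6, 63.0], 0.74, array([ 0.6259, -0.031 ,  0.015 ]))]
```

View pics/w1.png

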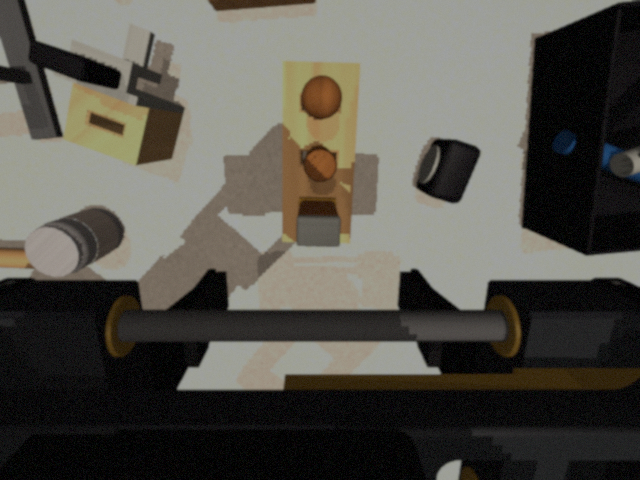

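```bash
python3 - <<'E'
from h import *
a=np.load('C1.npy');C=(get_calibration('wrist'),a[0],a[1:])
for uv in [(297,216),(340,216),(297,246),(340,246)]: print('cap',ray(C,uv,.175).round(4))
for uv in [(285,63),(360,65),(283,238),(350,240)]: print('racktop',ray(C,uv,.09).round(4))
print(delta((.477,-.2945,.131),np.pi/2-.015))
E
```

```text
cap [ 0.4923 -0.2794  0.175 ]
cap [ 0.4924 -0.3119  0.175 ]
cap [ 0.4685 -0.2791  0.175 ]
cap [ 0.4685 -0.3124  0.175 ]
racktop [ 0.6129 -0.2663  0.09  ]
racktop [ 0.6113 -0.3335  0.09  ]
racktop [ 0.4492 -0.2608  0.09  ]
racktop [ 0.4472 -0.3296  0.09  ]
(array([ -3.3, 138.3,  -0.5]), array([0.01, 0.65, 0.02]))
```

Request:
drive_tool:
  plan:
    - [-6,60,1,0,1.4,0,87]
    - [-6,110,1,0,1.4,0,87]
    - [-6,138,1,0,1.4,0,87]
    - [-6,138,1,0,1.4,0,87]
    - [-6,138,1,0,1.4,0,20]
    - [-6,138,1,0,1.4,0,20]
    - [-6,138,1,0,1.4,0,20]
    - [-6,138,1,0,1.4,0,20]
    - [-6,138,1,0,1.4,0,20]
  newtons: 50

```text
time: 3.7
position: [0.4811, -0.2952, 0.1328]
tool_rot: [-0.01, -0.706, 0.708, 0.008]
ft_force: [-0.0, -0.7, 0.4]
grip_width: 0.0548
```

Request:
drive_tool:
  plan:
    - [0,0,0,0,0,0,20]
    - [0,0,0,0,0,0,20]
    - [0,0,0,0,0,0,20]
    - [0,0,0,0,0,0,20]
    - [0,0,0,0,0,0,20]
    - [0,0,0,0,0,0,20]

```text
time: 4.3
position: [0.4807, -0.2951, 0.1316]
tool_rot: [-0.009, -0.707, 0.707, 0.009]
ft_force: [1.1, -1.2, 1.4]
grip_width: 0.0337
```

```bash
python3 - <<'E'
from h import *
print(delta((.481,-.295,.26),np.pi/2-.028))
print(delta((.522,-.086,.26),np.pi/2-.354))
E
```

```text
(array([  -0.3, -128.4,   -0. ]), array([-0.03,  0.13, -0.02]))
(array([ -35.9, -128.5, -210. ]), array([-0.02, 18.81, -0.02]))
```

Request:
drive_tool:
  plan:
    - [0,-30,0,0,0,0,20]
    - [0,-70,0,0,0,0,20]
    - [0,-110,0,0,0,0,20]
    - [0,-128,0,0,0,0,20]
    - [-10,-128,-40,0,6,0,20]
    - [-18,-128,-90,0,12,0,20]
    - [-25,-128,-140,0,18.8,0,20]
    - [-36,-128,-180,0,18.8,0,20]
    - [-36,-128,-210,0,18.8,0,20]
    - [-36,-128,-210,0,18.8,0,20]

```text
time: 5.3
position: [0.5204, -0.0811, 0.2586]
tool_rot: [0.121, 0.697, -0.695, -0.124]
ft_force: [-1.2, -0.5, -1.8]
grip_width: 0.0342
```

```bash
python3 - <<'E'
from h import *
camera('wrist')
for i in range(1):
    C=cam('wrist'); o=get_obs();print(o['time'],o['position'],np.abs(o['joint_velocities']).max(),o['grip_width'])
    cv2.imwrite('pics/w2.png',camera('wrist'))
np.save('C2.npy',np.array([C[1],*C[2]]))
obs=[]
for t,p in PTS['hanger'].items():
    m=mark_of('wrist',t)[:2]; print(t,[(np.round(d["location"],1).tolist(),round(d["conf"],2),ray(C,d["location"],p[2]).round(4)) for d in m])
    if m: obs.append((C,p,m[0]['location'],m[0]['conf']))
print(fit(obs,[.6,-.114,-.354]))
E
```

```text
5.35 [ 0.52087163 -0.08336678  0.25875463] 0.04734616044742357 0.03386154762296776
hanger [([315.1, 126.0], 0.57, array([ 0.5995, -0.1127,  0.    ]))]
hanger_mouth [([312.8, 173.9], 0.66, array([ 0.5585, -0.0949,  0.09  ]))]
hanger_saddle [([311.5, 122.1], 0.61, array([ 0.6023, -0.1097,  0.1   ]))]
hanger_tab [([310.5, 119.7], 0.66, array([ 0.603 , -0.1094,  0.145 ]))]
hanger_toe [([318.4, 68.0], 0.68, array([ 0.647 , -0.1329,  0.06  ]))]
(array([ 0.60131444, -0.11134404, -0.41019098]), [[-1.3, -0.9], [-1.9, -2.9], [1.9, 0.4], [3.0, 1.2], [-1.6, 0.4]])
```

View pics/w2.png

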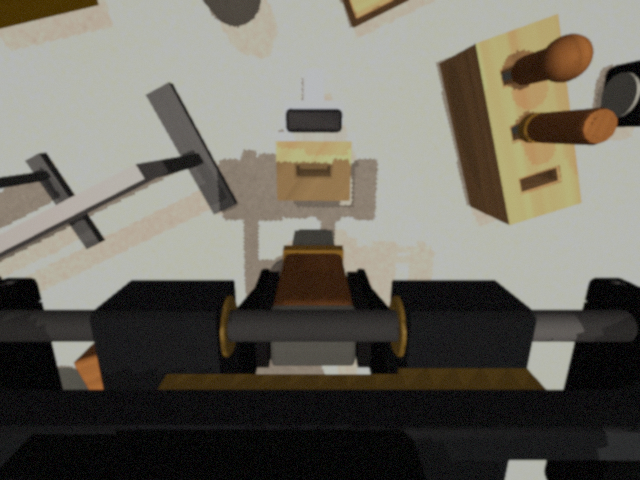

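```bash
python3 - <<'E'
import cv2
im=cv2.imread('pics/w2.png')[60:300,255:375]
cv2.imwrite('pics/w2c.png',cv2.resize(im,None,fx=5,fy=5,interpolation=cv2.INTER_CUBIC)[:600])
cv2.imwrite('pics/w2c.png',cv2.resize(cv2.imread('pics/w2.png')[95:265,260:370],None,fx=3.5,fy=3.5,interpolation=cv2.INTER_CUBIC))
E
```

```text
(no output)
```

View pics/w2c.png

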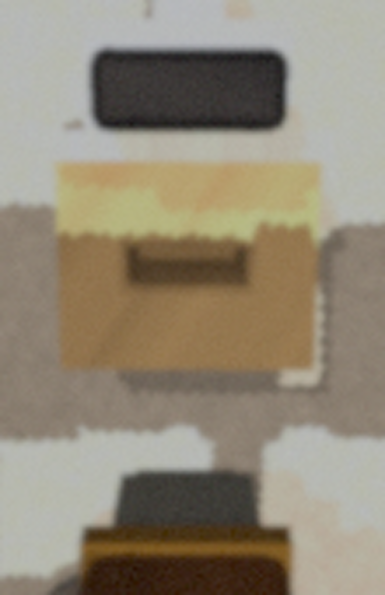

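```bash
python3 - <<'E'
from h import *
a=np.load('C2.npy');C=(get_calibration('wrist'),a[0],a[1:])
cr=lambda u,v:(u/3.5+260,v/3.5+95)
P=np.array([ray(C,cr(*p),.09) for p in [(57,163),(320,163),(62,370),(316,370)]]); print(P.round(4),P.mean(0).round(4))
w=P[0]-P[1]; l=P[0]+P[1]-P[2]-P[3]; print('sizes',np.linalg.norm(w),np.linalg.norm(P[2]-P[3]),np.linalg.norm(l)/2,'yaw',np.arctan2(-w[0],w[1]),np.arctan2(-(P[2]-P[3])[0],(P[2]-P[3])[1]),np.arctan2(l[1],l[0]))
print('slot',ray(C,cr(187,261),.09))
print('tab', ray(C,cr(190,90),.165))
o=get_obs();T=R.from_quat(o['tool_rot']);Tm=T.as_matrix();print(o['position'],'toolyaw',np.arctan2(-Tm[0,2]*-1,-Tm[1,2]),'x',np.arctan2(-Tm[1,0],-Tm[0,0]))
# predicted chisel features in tool: tip at y=+0.118, front(+x world)=-tool x
for y,hw,hx in [(.118,.012,.0025),(.108,.015,.004),(.043,.018,.0125),(.033,.018,.0125)]:
  q=[(proj(C,o['position']+T.apply([-hx,y,s*hw]))[0]-[260,95])*3.5 for s in(-1,1)]; print(y,np.round(q,0).tolist())
E
```

```text
[[ 0.5977 -0.0736  0.09  ]
 [ 0.574  -0.1384  0.09  ]
 [ 0.5461 -0.0544  0.09  ]
 [ 0.5221 -0.12    0.09  ]] [ 0.56   -0.0966  0.09  ]
sizes 0.06900274148271485 0.06986826570988455 0.05505514975520388 yaw -0.3504205017967487 -0.3502554818833348 -0.3470353374139332
slot [ 0.56212543 -0.09688232  0.09      ]
tab [ 0.6008006  -0.11155521  0.165     ]
[ 0.52188223 -0.08695761  0.25936988] toolyaw -0.3556593644192311 x -0.35565939192945445
0.118 [[155.0, 449.0], [257.0, 449.0]]
0.108 [[141.0, 453.0], [273.0, 454.0]]
0.043 [[111.0, 501.0], [317.0, 502.0]]
0.033 [[107.0, 518.0], [323.0, 520.0]]
```

```bash
python3 - <<'E'
from h import *
print(delta((.562,-.0975,.225),np.pi/2-.350))
E
```

```text
(array([-41.3,  34.4,  -4.1]), array([-0.01, -0.32,  0.02]))
```

Request:
drive_tool:
  plan:
    - [-25,0,-3,0,-0.3,0,20]
    - [-41,0,-4,0,-0.3,0,20]
    - [-41,20,-4,0,-0.3,0,20]
    - [-41,34,-4,0,-0.3,0,20]
    - [-41,34,-4,0,-0.3,0,20]
    - [-41,34,-4,0,-0.3,0,20]
    - [-41,34,-4,0,-0.3,0,20]

```text
time: 6.35
position: [0.5624, -0.0969, 0.2264]
tool_rot: [-0.124, -0.696, 0.696, 0.122]
ft_force: [-0.4, 0.2, -2.8]
grip_width: 0.0335
```

```bash
python3 - <<'E'
from h import *
C=cam('wrist'); o=get_obs();print(o['time'],o['position'],np.abs(o['joint_velocities']).max(),o['ft_force'])
im=camera('wrist');cv2.imwrite('pics/w3.png',im)
np.save('C3.npy',np.array([C[1],*C[2]]))
cv2.imwrite('pics/w3c.png',cv2.resize(im[80:290,230:400],None,fx=2.8,fy=2.8,interpolation=cv2.INTER_CUBIC))
E
```

```text
6.35 [ 0.56243579 -0.09691827  0.22644454] 0.006132197003050079 [-0.44621817  0.18163929 -2.80637215]
```

View pics/w3c.png

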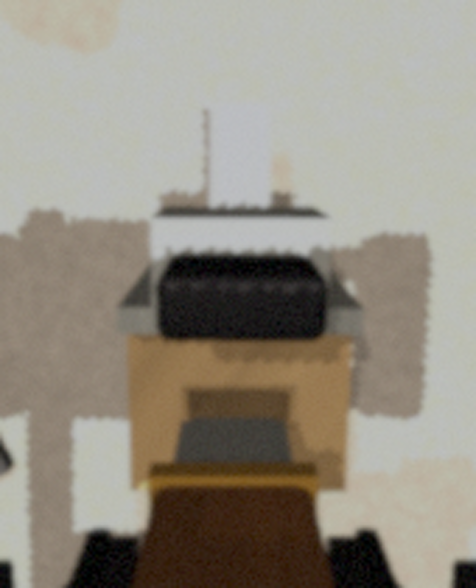

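```bash
python3 - <<'E'
from h import *
a=np.load('C3.npy');C=(get_calibration('wrist'),a[0],a[1:]);p=get_obs()['position'];T=R.from_quat(get_obs()['tool_rot']).inv()
cr=lambda u,v:(u/2.8+230,v/2.8+80)
for n,uv,z,dx in [('slotfar',(238.5,390),.09,7.25),('tip',(233,418),p[2]-.118,2.5),('collar bottom front',(233.5,463),p[2]-.043,12.5),('plateface/blocktop far',(240,338),.09,28)]:
  q=T.apply(ray(C,cr(*uv),z)-p)*1000; print(n,q.round(1),'centre x',(q[0]+dx).round(1))
E
```

```text
slotfar [ -3.7 136.6   0.2] centre x 3.5
tip [  0.3 118.   -1.5] centre x 2.8
collar bottom front [-10.1  43.   -1.5] centre x 2.4
plateface/blocktop far [-20.3 136.6   0.6] centre x 7.7
```

Request:
drive_tool:
  plan:
    - [0.5,0,2,0,0,0,20]
    - [0.5,12,2,0,0,0,20]
    - [0.5,20,2,0,0,0,20]
    - [0.5,28,2,0,0,0,20]
    - [0.5,36,2,0,0,0,20]
    - [0.5,44,2,0,0,0,20]
    - [0.5,44,2,0,0,0,20]

```text
time: 7.1
position: [0.5679, -0.1007, 0.1875]
tool_rot: [-0.13, -0.695, 0.698, 0.116]
ft_force: [2.6, -1.2, -0.4]
grip_width: 0.034
```

Request:
drive_tool:
  plan:
    - [0,0,0,0,0,0,20]
    - [0,0,0,0,0,0,20]

```text
time: 7.3
position: [0.5643, -0.0994, 0.183]
tool_rot: [-0.126, -0.696, 0.697, 0.119]
ft_force: [4.7, -2.1, 4.8]
grip_width: 0.0336
```

```bash
python3 - <<'E'
from h import *
C=cam('wrist'); o=get_obs();print(o['time'],o['position'],np.abs(o['joint_velocities']).max(),o['ft_force'],R.from_quat(o['tool_rot']).as_matrix().round(3))
im=camera('wrist');cv2.imwrite('pics/w4.png',im)
cv2.imwrite('pics/w4c.png',cv2.resize(im[80:290,230:400],None,fx=2.8,fy=2.8,interpolation=cv2.INTER_CUBIC))
E
```

```text
7.3 [ 0.56432662 -0.09942332  0.18303426] 0.007297374466141086 [ 4.69587513 -2.05242423  4.76142377] [[-0.94   0.009 -0.342]
 [ 0.342 -0.003 -0.94 ]
 [-0.01  -1.     0.   ]]
```

View pics/w4c.png

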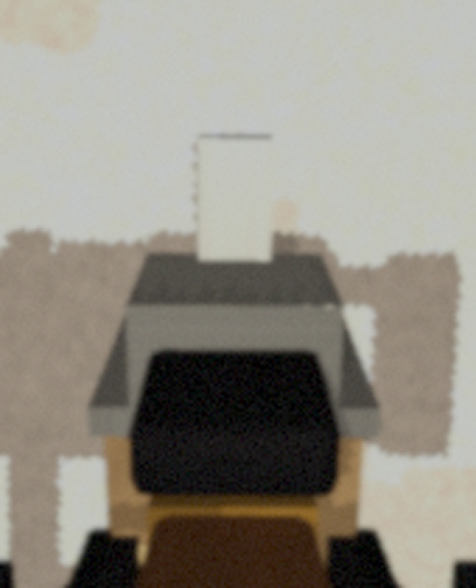

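Request:
drive_tool:
  plan:
    - [-3,0,0,0,0,0,20]
    - [-3.5,0,0,0,0,0,20]
    - [-3.5,0,0,0,0,0,20]
    - [-3.5,6,0,0,0,0,20]
    - [-3.5,12,0,0,0,0,20]
    - [-3.5,12,0,0,0,0,20]

```text
time: 7.95
position: [0.5665, -0.1003, 0.17]
tool_rot: [-0.125, -0.696, 0.697, 0.121]
ft_force: [2.8, -0.8, 0.6]
grip_width: 0.0338
```

Request:
drive_tool:
  plan:
    - [-1.5,0,0,0,0,0,20]
    - [-1.5,8,0,0,0,0,20]
    - [-1.5,16,0,0,0,0,20]
    - [-1.5,24,0,0,0,0,20]
    - [-1.5,30,0,0,0,0,20]
    - [-1.5,30,0,0,0,0,20]

```text
time: 8.55
position: [0.5676, -0.1004, 0.1431]
tool_rot: [-0.125, -0.696, 0.697, 0.12]
ft_force: [1.0, -0.1, 22.1]
grip_width: 0.0338
```

Request:
drive_tool:
  plan:
    - [0,0,0,0,0,0,20]
    - [0,0,0,0,0,0,20]
    - [0,2,0,0,0,0,20]
    - [0,2,0,0,0,0,20]

```text
time: 8.95
position: [0.5676, -0.1004, 0.1409]
tool_rot: [-0.125, -0.696, 0.697, 0.12]
ft_force: [0.7, -0.5, 20.7]
grip_width: 0.0341
```

Request:
drive_tool:
  plan:
    - [0,3,0,0,0,0,20]
    - [0,5,0,0,0,0,20]
    - [0,7,0,0,0,0,20]
    - [0,7,0,0,0,0,20]
    - [0,7,0,0,0,0,20]

```text
time: 9.45
position: [0.5676, -0.1004, 0.1328]
tool_rot: [-0.125, -0.696, 0.697, 0.12]
ft_force: [3.3, -0.5, 15.3]
grip_width: 0.0339
```

```bash
python3 - <<'E'
from h import *
o=get_obs();print(o['time'],o['position'],o['ft_force'])
im=camera('scene');im2=camera('wrist')
for t in ['chisel_shoulder','hanger_mouth']:
    print(t,[(np.round(d["location"],1).tolist(),round(d["conf"],2)) for d in mark_of('scene',t)[:2]])
a=cv2.resize(im[190:320,240:360],None,fx=3.6,fy=3.6,interpolation=cv2.INTER_CUBIC)
b=cv2.resize(im2[60:330,210:410],(346,468),interpolation=cv2.INTER_CUBIC)
cv2.imwrite('pics/m5.png',np.hstack([a,b]))
E
```

```text
9.45 [ 0.5675961  -0.10042391  0.13277418] [ 3.27550518 -0.51509403 15.26977155]
chisel_shoulder [([292.1, 252.6], 0.52), ([387.0, 208.3], 0.52)]
hanger_mouth [([295.5, 255.6], 0.89)]
```

View pics/m5.png

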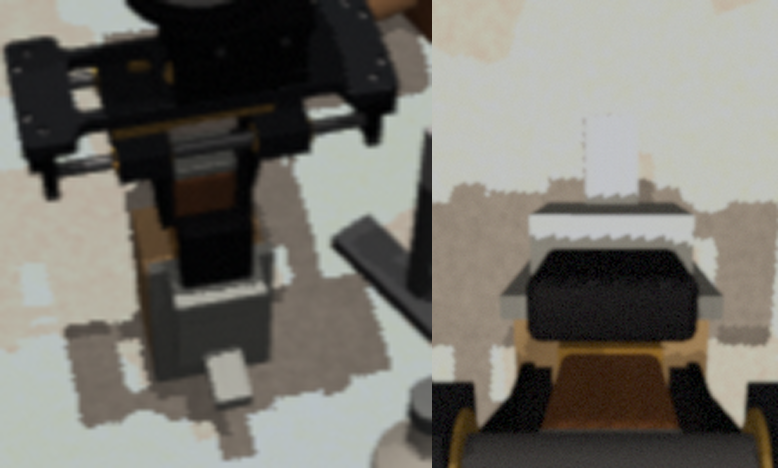

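Request:
drive_tool:
  plan:
    - [0,2,0,0,0,0,20]
    - [0,4,0,0,0,0,20]
    - [0,4,0,0,0,0,20]
    - [0,4,0,0,0,0,20]

```text
time: 10.05
position: [0.5676, -0.1004, 0.1298]
tool_rot: [-0.125, -0.696, 0.697, 0.12]
ft_force: [1.7, 0.2, 21.0]
grip_width: 0.0337
```

Request:
drive_tool:
  plan:
    - [0,2,0,0,0,0,20]
    - [0,4,0,0,0,0,20]
    - [0,4,0,0,0,0,20]
    - [0,4,0,0,0,0,20]

```text
time: 10.45
position: [0.5678, -0.1004, 0.1296]
tool_rot: [-0.125, -0.696, 0.697, 0.12]
ft_force: [-3.6, 1.4, 42.9]
grip_width: 0.0336
```

Request:
drive_tool:
  plan:
    - [0,-4,0,0,0,0,20]
    - [0,-4,0,0,0,0,70]
    - [0,-4,0,0,0,0,70]
    - [0,-4,0,0,0,0,70]
    - [0,-4,0,0,0,0,70]
    - [0,-4,0,0,0,0,70]
    - [0,-30,0,0,0,0,70]
    - [0,-70,0,0,0,0,70]
    - [0,-105,0,0,0,0,70]
    - [0,-105,0,0,0,0,70]

```text
time: 11.45
position: [0.5685, -0.1008, 0.2324]
tool_rot: [-0.126, -0.696, 0.697, 0.119]
ft_force: [-0.4, 0.1, 0.4]
grip_width: 0.0699
```

Request:
drive_tool:
  plan:
    - [0,0,0,0,0,0,70]
    - [0,0,0,0,0,0,70]

```text
time: 11.65
position: [0.5641, -0.0992, 0.226]
tool_rot: [0.121, 0.697, -0.696, -0.124]
ft_force: [-0.1, -0.5, -0.4]
grip_width: 0.07
```

```bash
python3 - <<'E'
from h import *
C=cam('wrist'); o=get_obs();print(o['time'],o['position'],np.abs(o['joint_velocities']).max(),o['grip_width'],o['ft_force'])
im=camera('wrist');cv2.imwrite('pics/w6.png',im); np.save('C6.npy',np.array([C[1],*C[2]]))
obs=[]
for t,p in PTS['hanger'].items():
    m=mark_of('wrist',t)[:2]; print(t,[(np.round(d["location"],1).tolist(),round(d["conf"],2),ray(C,d["location"],p[2]).round(4)) for d in m])
    if m: obs.append((C,p,m[0]['location'],m[0]['conf']))
print(fit(obs,[.6,-.114,-.354]))
cv2.imwrite('pics/w6c.png',cv2.resize(im[60:290,210:410],None,fx=2.6,fy=2.6,interpolation=cv2.INTER_CUBIC))
E
```

```text
11.65 [ 0.56408099 -0.0992158   0.22602275] 0.01110778026194421 0.07004068784204168 [-0.12276707 -0.54352686 -0.3526925 ]
hanger [([314.3, 175.1], 0.75, array([ 0.5937, -0.1095,  0.    ]))]
hanger_mouth [([76.0, 262.4], 0.31, array([0.6038, 0.1188, 0.09  ]))]
hanger_saddle [([312.7, 188.8], 0.69, array([ 0.5948, -0.1082,  0.1   ]))]
hanger_tab [([313.6, 196.2], 0.85, array([ 0.5963, -0.1094,  0.145 ]))]
hanger_toe [([311.9, 123.3], 0.83, array([ 0.6446, -0.1255,  0.06  ]))]
(array([ 0.59583605, -0.10883135, -0.33922048]), [[-1.4, -1.7], [106.1, -12.8], [0.3, -1.5], [-0.7, 1.1], [0.7, 2.1]])
```

View pics/w6c.png

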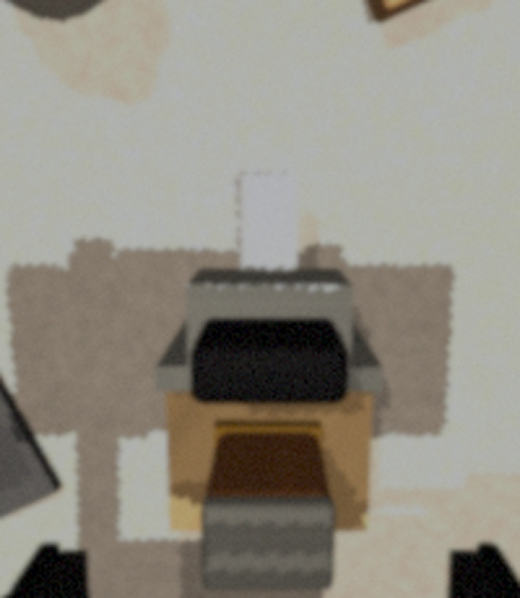

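```bash
python3 - <<'E'
from h import *
a=np.load('C6.npy');C=(get_calibration('wrist'),a[0],a[1:])
cr=lambda u,v:(u/2.6+210,v/2.6+60)
for uv,z in [((270,372),.165),((193,402),.165),((348,402),.165),((270,345),.165),((170,528),.09),((367,530),.09)]: print(uv,ray(C,cr(*uv),z).round(4))
print(delta((.5965,-.110,.19),np.pi/2-.350)); print(delta((.5965,-.110,.126),np.pi/2-.350))
E
```

```text
(270, 372) [ 0.5954 -0.1092  0.165 ]
(193, 402) [ 0.5948 -0.0884  0.165 ]
(348, 402) [ 0.5814 -0.1251  0.165 ]
(270, 345) [ 0.6018 -0.1116  0.165 ]
(170, 528) [ 0.5409 -0.0522  0.09  ]
(367, 530) [ 0.5165 -0.1171  0.09  ]
(array([-33.3,  36.6,  -1. ]), array([0.  , 0.08, 0.11]))
(array([-33.4, 100.6,  -1. ]), array([0.  , 0.08, 0.11]))
```

```bash
python3 - <<'E'
from h import *
k=get_calibration('wrist');M=np.array(k['tool_from_camera'])
q=R.from_quat([-0.125,-0.696,0.697,0.12]);p=np.array([.5676,-.1004,.1328])
C=(k,p+q.apply(M[:3,3]),q.as_matrix()@M[:3,:3])
for n,uv,z in [('collar topfront',(314,60+352*270/468),.1),('tab near top edge',(314,60+340*270/468),.165)]:
  r=ray(C,uv,z);print(n,r.round(4),(q.inv().apply(r-p)*1000).round(1))
a=np.load('C6.npy');C=(k,a[0],a[1:])
cr=lambda u,v:(u/2.6+210,v/2.6+60)
for uv in [(268,588),(268,500)]: r=ray(C,cr(*uv),.175);print('cap',r.round(4))
print('collar topfront',ray(C,cr(268,425),.1),'bottom front',ray(C,cr(268,425),.09))
S=cam('scene');camera('scene')
obs=[]
for t,pp in PTS['hanger'].items():
    m=mark_of('scene',t)[:1]; print(t,m)
    if m:obs.append((S,pp,m[0]['location'],m[0]['conf']))
print(fit(obs,[.6,-.114,-.354])); print(get_obs()['position'],R.from_quat(get_obs()['tool_rot']).as_matrix().round(3))
E
```

```text
collar topfront [ 0.5704 -0.1001  0.1   ] [-2.2 32.8 -1.2]
tab near top edge [ 0.5961 -0.1092  0.165 ] [-30.  -32.   -1.4]
cap [ 0.5446 -0.0903  0.175 ]
cap [ 0.5671 -0.0984  0.175 ]
collar topfront [ 0.56673754 -0.09829905  0.1       ] bottom front [ 0.56428189 -0.09740736  0.09      ]
hanger [{'location': [299.0, 299.1], 'conf': 0.63}]
hanger_mouth [{'location': [292.3, 253.9], 'conf': 0.6}]
hanger_saddle [{'location': [297.9, 266.7], 'conf': 0.82}]
hanger_tab [{'location': [298.9, 253.4], 'conf': 0.8}]
hanger_toe [{'location': [301.8, 301.6], 'conf': 0.89}]
(array([ 0.59296059, -0.11306435, -0.39139068]), [[-0.4, -2.0], [1.4, 0.5], [-0.0, 1.4], [-1.1, 0.8], [0.4, -1.3]])
[ 0.56535571 -0.09970082  0.22749519] [[-0.94  -0.    -0.342]
 [ 0.342  0.    -0.94 ]
 [ 0.    -1.    -0.   ]]
```

Request:
drive_tool:
  plan:
    - [-20,0,-1,0,0,0,70]
    - [-32,10,-1,0,0,0,70]
    - [-32,36,-1,0,0,0,70]
    - [-32,36,-1,0,0,0,70]
    - [-32,36,-1,0,0,0,70]
    - [-32,36,-1,0,0,0,70]
    - [-32,36,-1,0,0,0,70]

```text
time: 12.95
position: [0.5964, -0.1099, 0.1926]
tool_rot: [-0.123, -0.696, 0.697, 0.122]
ft_force: [0.6, -0.8, 0.2]
grip_width: 0.07
```

```bash
python3 - <<'E'
from h import *
C=cam('wrist'); o=get_obs();print(o['time'],o['position'],np.abs(o['joint_velocities']).max())
im=camera('wrist');cv2.imwrite('pics/w7.png',im); np.save('C7.npy',np.array([C[1],*C[2]]))
T=R.from_quat(o['tool_rot']).inv()
for t,p in PTS['hanger'].items():
    m=mark_of('wrist',t)[:1]; print(t,[(np.round(d["location"],1).tolist(),round(d["conf"],2),(T.apply(ray(C,d["location"],p[2])-o['position'])*1000).round(1)) for d in m])
print(get_obs()['position'])
cv2.imwrite('pics/w7c.png',cv2.resize(im[60:330,210:410],None,fx=2.2,fy=2.2,interpolation=cv2.INTER_CUBIC))
E
```

```text
12.95 [ 0.59635695 -0.10987307  0.19264237] 0.003567971130181956
hanger [([314.2, 214.1], 0.93, array([  4.4, 192.6,  -0.6]))]
hanger_mouth []
hanger_saddle []
hanger_tab [([314.1, 259.1], 0.88, array([ 0.7, 47.6, -1.1]))]
hanger_toe [([316.9, 166.0], 0.97, array([-50.4, 132.7,   1.4]))]
[ 0.59588645 -0.10970305  0.19193141]
```

View pics/w7c.png

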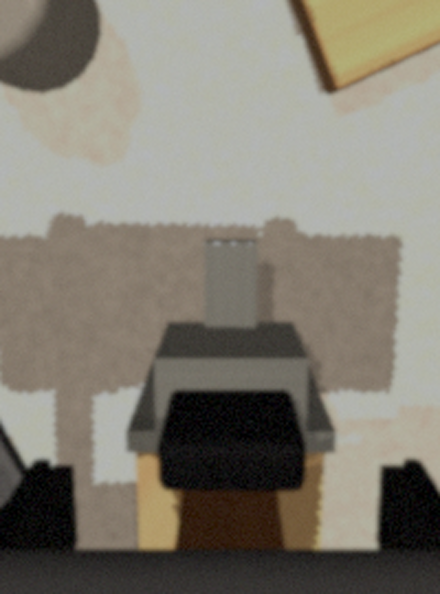

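Request:
drive_tool:
  plan:
    - [0,40,0,0,0,0,70]
    - [0,65,0,0,0,0,70]
    - [0,65,0,0,0,0,70]
    - [0,65,0,0,0,0,25]
    - [0,65,0,0,0,0,25]
    - [0,65,0,0,0,0,25]
    - [0,65,0,0,0,0,25]
    - [0,65,0,0,0,0,25]
    - [0,65,0,0,0,0,25]
    - [0,65,0,0,0,0,25]
  newtons: 60

```text
time: 14.25
position: [0.5964, -0.1104, 0.1275]
tool_rot: [-0.123, -0.696, 0.697, 0.122]
ft_force: [-2.2, -1.5, 6.5]
grip_width: 0.0394
```

```bash
python3 - <<'E'
from h import *
T=cam('top');S=cam('scene');o=get_obs();print(o['time'],o['position'],o['grip_width'],o['ft_force'])
obs=[]
for n,C in (('top',T),('scene',S)):
  im=camera(n); cv2.imwrite(f'pics/{n}8.png',im)
  for t,p in dict(rail=(0,0,0),rail_entry=(0,-.09,.16),keeper_start=(.0465,0,.138),pointer=None).items():
    m=mark_of(n,t)[:1]; print(n,t,m)
    if m and p and m[0]['conf']>.4: obs.append((C,p,m[0]['location'],m[0]['conf']))
print(fit(obs,[.592,.193,.09]))
E
```

```text
14.25 [ 0.59636554 -0.11040799  0.12750984] 0.03936111326343446 [-2.1738967  -1.52709068  6.5226724 ]
top rail [{'location': [215.0, 241.1], 'conf': 0.56}]
top rail_entry [{'location': [246.0, 227.2], 'conf': 0.65}]
top keeper_start [{'location': [202.3, 209.5], 'conf': 0.91}]
top pointer [{'location': [173.5, 210.2], 'conf': 0.59}]
scene rail [{'location': [407.4, 239.5], 'conf': 0.89}]
scene rail_entry []
scene keeper_start [{'location': [434.9, 211.8], 'conf': 0.55}]
scene pointer [{'location': [455.9, 193.1], 'conf': 0.58}]
(array([0.59313041, 0.19427292, 0.0514152 ]), [[0.4, -0.1], [-0.1, -0.6], [0.8, -1.0], [0.5, -1.9], [-0.7, -1.6]])
```

```bash
python3 - <<'E'
import cv2
im=cv2.imread('pics/top0.png')[190:285,110:305]
cv2.imwrite('pics/rail.png',cv2.resize(im,None,fx=4,fy=4,interpolation=cv2.INTER_CUBIC))
E
```

```text
(no output)
```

View pics/rail.png

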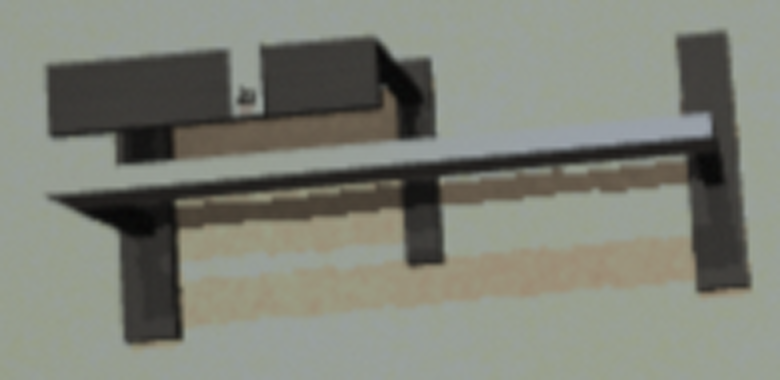

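```bash
python3 - <<'E'
from h import *
T=cam('top');cr=lambda u,v:np.array(((u+.5)/4-.5+110,(v+.5)/4-.5+190))
L=[((-.006,-.17,.16),(712,139)),((-.006,.17,.16),(48,195)),((.006,-.17,.16),(712,113)),((.028,0,.148),(381,107)),((.065,0,.148),(373,38)),((.028,.17,.148),(50,135)),((.065,.17,.148),(47,66))]
obs=[(T,p,cr(*c),1) for p,c in L]
x,e=fit(obs,[.593,.194,.08]);print(x,e)
obs+=[(cam('scene'),p,u,.5) for p,u in [((0,0,0),(407.3,238.7)),((.0465,0,.138),(434.6,210.5)),((0,-.09,.16),(387.6,208.4))]]
x,e=fit(obs,[.593,.194,.08]);print(x,e)
r=R.from_euler('z',-x[2])
for n,C,uv,z in [('clip',T,cr(245.5,80),.150),('finger base',T,cr(244,100),.15),('top net',T,(173.5,210.2),.148),('scene0',cam('scene'),(457.7,191.7),.148),('scene8',cam('scene'),(455.9,193.1),.148)]:
    print(n,r.apply(ray(C,uv,z)-[x[0],x[1],0]).round(4))
R1=R.from_euler('z',x[2]);print('entry',R1.apply([0,-.09,.16])+[x[0],x[1],0])
E
```

```text
[0.5927977  0.18832558 0.09325667] [[0.4, -0.3], [-1.0, 0.4], [-0.1, 0.4], [-0.1, -0.1], [0.8, -0.3], [-0.1, 0.1], [0.0, -0.1]]
[0.59305034 0.18853429 0.0934731 ] [[0.3, -0.5], [-1.0, 0.3], [-0.2, 0.2], [-0.2, -0.2], [0.7, -0.4], [-0.2, 0.0], [-0.1, -0.2], [-0.6, -0.1], [-1.2, -0.4], [-0.1, 0.2]]
clip [0.0474 0.0678 0.15  ]
finger base [0.037  0.0691 0.15  ]
top net [0.0462 0.0632 0.148 ]
scene0 [0.0492 0.0748 0.148 ]
scene8 [0.0496 0.0684 0.148 ]
entry [0.60145068 0.09892718 0.16      ]
```

Request:
drive_tool:
  plan:
    - [0,-15,0,0,0,0,25]
    - [0,-40,0,0,0,0,25]
    - [0,-80,0,0,0,0,25]
    - [0,-120,0,0,0,0,25]
    - [0,-155,0,0,0,0,25]
    - [0,-175,0,0,0,0,25]
    - [0,-175,0,0,0,0,25]
    - [0,-175,0,0,0,0,25]
    - [0,-175,0,0,0,0,25]

```text
time: 15.65
position: [0.5939, -0.1088, 0.2982]
tool_rot: [0.12, 0.697, -0.696, -0.125]
ft_force: [0.3, -1.0, -7.2]
grip_width: 0.0397
```

```bash
python3 - <<'E'
from h import *
C=cam('wrist'); o=get_obs();print(o['time'],o['position'],np.abs(o['joint_velocities']).max(),o['grip_width'],o['ft_force'],o['moment'])
im=camera('wrist');cv2.imwrite('pics/w9.png',im)
T=R.from_quat(o['tool_rot']).inv();print(T.inv().as_matrix().round(3))
for t,p in PTS['hanger'].items():
    m=mark_of('wrist',t)[:1]; print(t,[(np.round(d["location"],1).tolist(),round(d["conf"],2),(T.apply(ray(C,d["location"],o['position'][2]+.019-.145+p[2])-o['position'])*1000).round(1)) for d in m])
sc=camera('scene');cv2.imwrite('pics/s9.png',sc)
a=cv2.resize(im[60:330,210:410],(400,540),interpolation=cv2.INTER_CUBIC); b=cv2.resize(sc[150:330,240:370],(390,540),interpolation=cv2.INTER_CUBIC)
cv2.imwrite('pics/m9.png',np.hstack([a,b]))
E
```

```text
15.65 [ 0.59394315 -0.10882423  0.298224  ] 0.006919580875670606 0.03969936033241871 [ 0.34057761 -1.04881308 -7.22373049] [-0.03583816 -0.20653259  0.01832973]
[[-0.94  -0.006 -0.342]
 [ 0.342  0.003 -0.94 ]
 [ 0.007 -1.    -0.   ]]
hanger [([314.3, 231.3], 0.7, array([  4.3, 126. ,  -0.7]))]
hanger_mouth []
hanger_saddle [([313.6, 270.2], 0.72, array([-0.5, 26. , -1.5]))]
hanger_tab [([310.6, 306.0], 0.64, array([ -1.3, -19. ,  -2.9]))]
hanger_toe [([312.7, 177.0], 0.9, array([-49.3,  65.7,  -2. ]))]
```

View pics/m9.png

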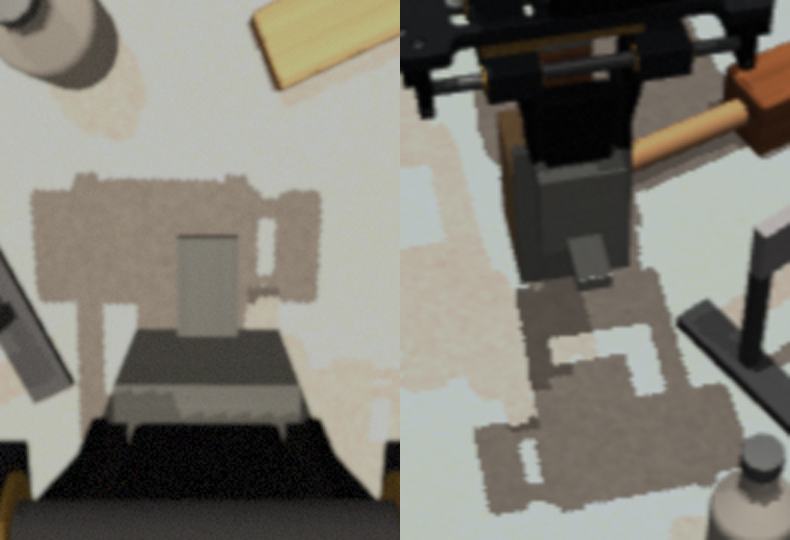

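```bash
python3 - <<'E'
from h import *
print(delta((.5975,.0985,.305),np.pi/2+.0934))
E
```

```text
(array([  69.4,   -4. , -196.2]), array([ 2.000e-02, -2.532e+01,  5.000e-02]))
```

Request:
drive_tool:
  plan:
    - [7,-4,-20,0,-3,0,25]
    - [17,-4,-50,0,-7,0,25]
    - [28,-4,-80,0,-11,0,25]
    - [40,-4,-112,0,-15,0,25]
    - [51,-4,-145,0,-19,0,25]
    - [61,-4,-172,0,-22,0,25]
    - [67,-4,-190,0,-25,0,25]
    - [69,-4,-196,0,-25.3,0,25]
    - [69,-4,-196,0,-25.3,0,25]
    - [69,-4,-196,0,-25.3,0,25]

```text
time: 17.0
position: [0.598, 0.097, 0.3055]
tool_rot: [0.032, -0.706, 0.707, -0.032]
ft_force: [0.6, -0.3, -7.4]
grip_width: 0.0391
```

Request:
drive_tool:
  plan:
    - [0,0,0,0,0,0,25]
    - [0,0,0,0,0,0,25]
    - [0,0,0,0,0,0,25]

```text
time: 17.3
position: [0.598, 0.0972, 0.3056]
tool_rot: [0.032, -0.706, 0.706, -0.032]
ft_force: [-0.5, 0.3, -6.0]
grip_width: 0.0396
```

```bash
python3 - <<'E'
from h import *
C=cam('wrist'); o=get_obs();print(o['time'],o['position'],np.abs(o['joint_velocities']).max(),o['ft_force'])
im=camera('wrist');cv2.imwrite('pics/w10.png',im); np.save('C10.npy',np.array([C[1],*C[2]]))
T=R.from_quat(o['tool_rot']).inv();print(T.inv().as_matrix().round(3))
for t,p in list(PTS['hanger'].items())+[('rail_entry',None),('keeper_start',None),('pointer',None)]:
    z=o['position'][2]+.019-.145+p[2] if p else dict(rail_entry=.16,keeper_start=.138,pointer=.148)[t]
    m=mark_of('wrist',t)[:1]; print(t,[(np.round(d["location"],1).tolist(),round(d["conf"],2),(T.apply(ray(C,d["location"],z)-o['position'])*1000).round(1)) for d in m])
cv2.imwrite('pics/w10c.png',cv2.resize(im[40:340,60:440],None,fx=2,fy=2,interpolation=cv2.INTER_CUBIC))
print(get_obs()['position'])
E
```

```text
17.3 [0.59798466 0.09724186 0.30556042] 0.005621415225347146 [-0.52474508  0.26335208 -6.02999097]
[[-0.996 -0.     0.091]
 [-0.091 -0.    -0.996]
 [ 0.    -1.     0.   ]]
hanger [([315.3, 228.9], 0.69, array([  1.3, 126. ,   0.5]))]
hanger_mouth []
hanger_saddle [([309.3, 273.7], 0.86, array([ 0.9, 26. , -3.6]))]
hanger_tab [([315.2, 306.5], 0.93, array([ -1.9, -19. ,  -0.4]))]
hanger_toe [([314.3, 177.3], 0.94, array([-49.9,  66. ,  -0.6]))]
rail_entry [([309.2, 210.7], 0.97, array([-10.3, 145.6,  -4.9]))]
keeper_start [([214.7, 160.1], 0.8, array([-53.6, 167.5, -92.8]))]
pointer [([136.7, 161.7], 0.77, array([ -52.9,  157.5, -160.5]))]
[0.59788064 0.09815391 0.30555721]
```

Request:
drive_tool:
  plan:
    - [0,20,0,0,0,0,25]
    - [0,40,0,0,0,0,25]
    - [0,55,0,0,0,0,25]
    - [0,66,0,0,0,0,25]
    - [0,66,0,0,0,0,25]
    - [0,66,0,0,0,0,25]

```text
time: 18.35
position: [0.5983, 0.0981, 0.2399]
tool_rot: [0.033, -0.706, 0.706, -0.033]
ft_force: [-1.1, 0.3, -6.2]
grip_width: 0.0394
```

```bash
python3 - <<'E'
from h import *
C=cam('wrist'); o=get_obs();print(o['time'],o['position'],o['ft_force'],o['moment'])
im=camera('wrist');cv2.imwrite('pics/w11.png',im); np.save('C11.npy',np.array([C[1],*C[2]]))
g=cv2.cvtColor(im,cv2.COLOR_BGR2GRAY)
x=[.593,.1885,.0934];Rr=R.from_euler('z',x[2])
for y in (-.16,-.15,-.14,-.045,-.03,-.015):
    q=[proj(C,Rr.apply([s,y,.16])+[x[0],x[1],0])[0] for s in(-.006,.006)]
    u=int(round(q[0][0])); v=int(round(q[1][1])); 
    print(y,np.round(q,1).tolist(), v-20, cv2.GaussianBlur(g,(5,1),0)[v-20:v+44:1,u].tolist() if 0<u<640 and v>20 else None)
E
```

```text
18.35 [0.59831643 0.09814704 0.2399046 ] [-1.05211709  0.25199491 -6.21040685] [ 0.06466559 -0.24211354  0.02203495]
-0.16 [[410.1, 247.6], [411.4, 231.8]] 212 [189, 190, 188, 185, 176, 154, 125, 99, 79, 69, 71, 69, 69, 71, 85, 107, 115, 119, 118, 118, 119, 119, 118, 120, 118, 119, 118, 118, 119, 123, 145, 174, 186, 189, 190, 190, 190, 190, 190, 190, 189, 189, 188, 188, 188, 189, 188, 189, 189, 189, 190, 189, 189, 190, 190, 189, 189, 190, 188, 189, 188, 189, 188, 189]
-0.15 [[396.4, 247.6], [397.5, 231.8]] 212 [40, 52, 63, 68, 69, 70, 70, 68, 69, 69, 69, 70, 70, 73, 89, 112, 123, 126, 124, 123, 123, 120, 121, 121, 119, 119, 120, 120, 123, 127, 147, 175, 186, 188, 189, 188, 189, 189, 188, 189, 190, 189, 189, 190, 190, 188, 186, 184, 182, 184, 184, 183, 181, 182, 183, 183, 183, 183, 183, 184, 185, 185, 182, 182]
-0.14 [[382.7, 247.6], [383.6, 231.8]] 212 [38, 49, 63, 68, 70, 70, 69, 71, 68, 69, 70, 69, 69, 80, 125, 169, 186, 189, 188, 189, 189, 190, 190, 190, 190, 189, 190, 189, 190, 188, 176, 144, 112, 99, 100, 100, 97, 99, 101, 112, 142, 173, 185, 188, 188, 187, 186, 183, 181, 181, 1
[... 417 characters left out ...]
0.03 [[232.3, 247.7], [231.2, 231.9]] 212 [58, 64, 68, 71, 68, 68, 69, 68, 69, 68, 69, 68, 70, 71, 82, 104, 117, 121, 124, 123, 123, 122, 122, 124, 123, 122, 122, 121, 122, 126, 139, 163, 182, 188, 189, 190, 190, 189, 188, 189, 189, 190, 189, 189, 189, 189, 189, 189, 190, 189, 189, 189, 190, 189, 189, 190, 189, 189, 188, 189, 189, 189, 190, 189]
-0.015 [[211.8, 247.7], [210.4, 231.9]] 212 [175, 156, 118, 83, 70, 69, 70, 70, 68, 69, 67, 70, 71, 72, 82, 102, 116, 121, 121, 123, 121, 121, 121, 122, 121, 122, 120, 122, 121, 124, 139, 163, 181, 186, 188, 189, 188, 189, 190, 190, 189, 190, 191, 190, 189, 190, 189, 189, 189, 189, 189, 190, 190, 190, 190, 190, 190, 190, 190, 188, 189, 189, 188, 189]
```

```bash
python3 - <<'E'
from h import *
k=get_calibration('wrist');M=np.linalg.inv(np.array(k['tool_from_camera']))
def pt(p):
    q=M@[*p,1];return (k['fx']*q[0]/q[2]+k['cx'],k['fy']*q[1]/q[2]+k['cy'])
for n,p in dict(toe_end_top=(-.05,.061,0),toe_end_bot=(-.05,.071,0),roofrear=(-.0175,.011,0),legrear_toe=(-.0175,.061,0)).items(): print(n,np.round(pt(p),1), 'px per mm',round((pt((p[0]-.001,*p[1:]))[1]-pt(p)[1]),2))
for f in ('w9','w10','w11'):
  g=cv2.cvtColor(cv2.imread(f'pics/{f}.png'),cv2.COLOR_BGR2GRAY)
  print(f,g[165:290,309:319].mean(1).astype(int).tolist())
E
```

```text
toe_end_top [315.2 178.1] px per mm -1.58
toe_end_bot [315.1 176.2] px per mm -1.52
roofrear [315.7 252.1] px per mm -1.81
legrear_toe [315.1 227.4] px per mm -1.46
w9 [137, 136, 136, 135, 134, 133, 132, 132, 132, 131, 132, 123, 101, 90, 104, 118, 122, 124, 124, 123, 123, 123, 123, 123, 123, 123, 123, 123, 123, 122, 122, 122, 122, 122, 121, 121, 122, 123, 122, 122, 122, 122, 122, 121, 122, 122, 121, 121, 122, 121, 121, 121, 121, 120, 121, 120, 120, 120, 121, 120, 120, 118, 110, 88, 69, 63, 63, 62, 63, 63, 63, 63, 62, 63, 62, 62, 63, 63, 62, 61, 62, 62, 62, 63, 62, 63, 69, 89, 106, 114, 116, 116, 117, 115, 116, 116, 117, 118, 119, 117, 114, 109, 104, 98, 93, 86, 64, 37, 15, 10, 8, 6, 7, 8, 8, 6, 9, 4, 7, 7, 8, 10, 9, 8, 8]
w10 [129, 128, 129, 127, 127, 129, 129, 130, 131, 131, 128, 119, 99, 88, 102, 115, 119, 120, 120, 120, 121, 119, 120, 119, 119, 120, 120, 119, 119, 119, 119, 119, 119, 119, 119, 118, 119, 118, 119, 118, 118, 118, 118, 118, 118, 117, 117, 117, 117, 117, 117, 117, 117, 117, 116, 115, 116, 116, 116, 115, 116, 115, 106, 85, 68, 64, 62, 62, 62, 63, 64, 63, 62, 64, 62, 63, 63, 63, 62, 63, 64, 61, 62, 63, 62, 62, 67, 84, 103, 110, 112, 111, 111, 112, 112, 111, 113, 114, 114, 112, 111, 111, 111, 111, 109, 102, 79, 44, 17, 8, 5, 9, 7, 12, 7, 8, 7, 4, 11, 7, 4, 7, 6, 5, 6]
w11 [129, 129, 130, 132, 131, 132, 132, 131, 130, 131, 129, 122, 101, 90, 104, 117, 123, 123, 123, 123, 122, 123, 122, 122, 123, 122, 122, 123, 122, 122, 123, 122, 122, 122, 121, 122, 122, 122, 120, 121, 121, 121, 120, 121, 121, 120, 120, 120, 119, 120, 120, 119, 120, 119, 119, 119, 119, 119, 118, 119, 119, 116, 108, 88, 70, 66, 65, 64, 64, 65, 65, 65, 64, 65, 64, 65, 65, 64, 64, 64, 64, 63, 64, 65, 64, 65, 71, 86, 106, 114, 115, 114, 114, 114, 114, 115, 116, 118, 116, 116, 115, 114, 114, 114, 114, 104, 80, 48, 15, 10, 7, 8, 11, 7, 8, 8, 9, 10, 7, 6, 7, 5, 7, 6, 5]
```

Request:
drive_tool:
  plan:
    - [-4,0,0,0,0,0,25]
    - [-7,0,0,0,0,0,25]
    - [-7,0,0,0,0,0,25]
    - [-7,0,0,0,0,0,25]
    - [-7,5,0,0,0,0,25]
    - [-7,10,0,0,0,0,25]
    - [-7,14,0,0,0,0,25]
    - [-7,14,0,0,0,0,25]

```text
time: 19.2
position: [0.6044, 0.0988, 0.2245]
tool_rot: [-0.033, 0.706, -0.706, 0.032]
ft_force: [-0.1, 1.0, -6.2]
grip_width: 0.0397
```

Request:
drive_tool:
  plan:
    - [0,6,0,0,0,0,25]
    - [0,12,0,0,0,0,25]
    - [0,18,0,0,0,0,25]
    - [0,24,0,0,0,0,25]
    - [0,30,0,0,0,0,25]
    - [0,34,0,0,0,0,25]
    - [0,34,0,0,0,0,25]
    - [0,34,0,0,0,0,25]

```text
time: 20.0
position: [0.6049, 0.0987, 0.1915]
tool_rot: [-0.033, 0.706, -0.706, 0.033]
ft_force: [0.1, 0.1, -6.2]
grip_width: 0.0394
```

Seat gently: up to 6 mm more.

Request:
drive_tool:
  plan:
    - [0,2,0,0,0,0,25]
    - [0,4,0,0,0,0,25]
    - [0,6,0,0,0,0,25]
    - [0,6,0,0,0,0,25]
    - [0,6,0,0,0,0,25]

```text
time: 20.5
position: [0.6052, 0.0987, 0.1874]
tool_rot: [0.032, -0.706, 0.706, -0.033]
ft_force: [-2.7, -1.3, 6.1]
grip_width: 0.0392
```

Request:
drive_tool:
  plan:
    - [0,-2,-2,0,0,0,25]
    - [0,-2,-15,0,0,0,25]
    - [0,-2,-35,0,0,0,25]
    - [0,-2,-55,0,0,0,25]
    - [0,-2,-75,0,0,0,25]
    - [0,-2,-95,0,0,0,25]
    - [0,-2,-115,0,0,0,25]
    - [0,-2,-130,0,0,0,25]
    - [0,-2,-142,0,0,0,25]
    - [0,-2,-150,0,0,0,25]

```text
time: 21.5
position: [0.5908, 0.2489, 0.1875]
tool_rot: [0.033, -0.706, 0.707, -0.033]
ft_force: [-0.4, -4.1, -1.7]
grip_width: 0.0394
```

Request:
drive_tool:
  plan:
    - [0,0,0,0,0,0,25]
    - [0,0,0,0,0,0,25]
    - [0,0,0,0,0,0,25]

```text
time: 21.8
position: [0.5908, 0.2487, 0.1875]
tool_rot: [-0.033, 0.707, -0.706, 0.033]
ft_force: [-1.2, 2.3, -3.3]
grip_width: 0.0393
```

```bash
python3 - <<'E'
from h import *
C=cam('wrist'); o=get_obs();print(o['time'],o['position'],o['ft_force'])
im=camera('wrist');cv2.imwrite('pics/w12.png',im); np.save('C12.npy',np.array([C[1],*C[2]]))
x=[.593,.1885,.0934];r=R.from_euler('z',-x[2]);print('tcp in rail',r.apply(o['position']-[x[0],x[1],0]).round(4))
T=R.from_quat(o['tool_rot']).inv()
for t,z in dict(pointer=.148,hanger_toe=.121).items():
    print(t,[(np.round(d["location"],1).tolist(),round(d["conf"],2),(T.apply(ray(C,d["location"],z)-o['position'])*1000).round(1)) for d in mark_of('wrist',t)[:2]])
S=cam('scene');camera('scene')
for t in ('pointer','hanger_tab','hanger_saddle','hanger_toe'): print(t,mark_of('scene',t)[:2])
g=cv2.cvtColor(im,cv2.COLOR_BGR2GRAY)
Rr=R.from_euler('z',x[2])
for xx in (.034,.0465,.058):
  a,b=[proj(C,Rr.apply([xx,y,.15])+[x[0],x[1],0])[0] for y in (.1,.04)]
  n=61; pts=np.linspace(a,b,n).astype(np.float32); print(xx,a.round(),b.round(),cv2.remap(g,pts[:,:1].copy(),pts[:,1:].copy(),1).ravel().tolist())
E
```

```text
21.8 [0.59081435 0.24869982 0.1874827 ] [-1.17443291  2.25631453 -3.28527791]
tcp in rail [0.0034 0.0601 0.1875]
pointer [([297.4, 187.5], 0.65, array([-47.2,  39.5, -10.4]))]
hanger_toe []
pointer [{'location': [455.8, 192.0], 'conf': 0.66}]
hanger_tab [{'location': [439.3, 162.3], 'conf': 0.76}, {'location': [449.9, 203.0], 'conf': 0.69}]
hanger_saddle [{'location': [438.3, 176.2], 'conf': 0.95}]
hanger_toe [{'location': [446.7, 204.8], 'conf': 0.81}]
0.034 [248. 216.] [350. 216.] [69, 71, 71, 69, 68, 70, 70, 66, 69, 70, 67, 67, 68, 68, 67, 68, 69, 68, 67, 65, 68, 69, 90, 128, 141, 142, 140, 133, 134, 139, 141, 131, 123, 134, 133, 135, 138, 139, 133, 98, 71, 65, 67, 63, 66, 65, 62, 63, 65, 62, 66, 66, 63, 63, 65, 66, 66, 65, 66, 67, 67]
0.0465 [246. 195.] [350. 195.] [68, 67, 69, 69, 67, 70, 71, 68, 70, 69, 67, 68, 65, 66, 69, 68, 69, 70, 67, 69, 68, 68, 87, 131, 145, 145, 144, 142, 145, 143, 141, 142, 143, 140, 141, 139, 140, 141, 134, 94, 67, 65, 65, 65, 68, 66, 67, 67, 66, 66, 66, 66, 65, 65, 68, 65, 67, 62, 66, 66, 67]
0.058 [245. 175.] [351. 175.] [116, 118, 116, 117, 116, 118, 116, 116, 117, 117, 119, 116, 119, 116, 116, 116, 115, 115, 113, 114, 115, 115, 143, 189, 195, 193, 193, 199, 203, 203, 204, 201, 177, 154, 149, 153, 164, 169, 162, 116, 72, 68, 64, 70, 69, 66, 69, 65, 67, 66, 65, 65, 66, 67, 66, 66, 66, 67, 67, 69, 75]
```

Request:
drive_tool:
  plan:
    - [0,0,-5,0,0,0,25]
    - [0,0,-9,0,0,0,25]
    - [0,0,-9,0,0,0,25]
    - [0,1,-9,0,0,0,25]
    - [0,1.5,-9,0,0,0,25]
    - [0,1.5,-9,0,0,0,25]

```text
time: 22.8
position: [0.5902, 0.2569, 0.1874]
tool_rot: [0.033, -0.706, 0.706, -0.033]
ft_force: [-2.6, -1.9, 6.0]
grip_width: 0.0397
```

```bash
python3 - <<'E'
from h import *
C=cam('wrist'); o=get_obs();print(o['time'],o['position'],o['ft_force'])
im=camera('wrist');cv2.imwrite('pics/w13.png',im)
T=R.from_quat(o['tool_rot']).inv()
g=cv2.cvtColor(im,cv2.COLOR_BGR2GRAY)
for v in (195,205,216): 
  row=g[v,240:400].astype(int); e=np.where(abs(np.diff(row,n=1))>15)[0]+240; print(v,e)
  for u in (e[0]+.5,e[-1]+.5): print((T.apply(ray(C,(u,v),.15)-o['position'])*1000).round(1))
print([(d['location'],d['conf']) for d in mark_of('wrist','pointer')[:1]])
E
```

```text
22.8 [0.59021442 0.25694894 0.18744687] [-2.60934013 -1.93239638  5.95957239]
195 [298 299 300 327 328 397]
[-43.2  37.5  -9.8]
[-43.2  37.5  47.3]
205 [298 299 300 320 327 328]
[-37.3  37.5  -9.8]
[-37.3  37.5   7.6]
216 [299 300 327 328]
[-30.7  37.5  -9.3]
[-30.7  37.5   7.7]
[([314.3, 190.7], 0.71)]
```

Request:
drive_tool:
  plan:
    - [0,-1,0,0,0,0,45]
    - [0,-1,0,0,0,0,60]
    - [0,-1,0,0,0,0,70]
    - [0,-1,0,0,0,0,70]
    - [0,-1,0,0,0,0,70]
    - [0,-20,0,0,0,0,70]
    - [0,-50,0,0,0,0,70]
    - [0,-90,0,0,0,0,70]
    - [0,-130,0,0,0,0,70]
    - [0,-130,0,0,0,0,70]

```text
time: 23.9
position: [0.5937, 0.2582, 0.3233]
tool_rot: [-0.028, 0.707, -0.705, 0.038]
ft_force: [0.3, -0.0, 0.8]
grip_width: 0.0697
```

Request:
drive_tool:
  plan:
    - [40,0,0,0,0,0,70]
    - [80,0,0,0,0,0,70]
    - [80,0,0,0,0,0,70]
    - [80,0,0,0,0,0,70]
    - [80,0,0,0,0,0,70]

```text
time: 24.4
position: [0.5116, 0.2498, 0.3162]
tool_rot: [-0.032, 0.706, -0.706, 0.033]
ft_force: [0.5, 0.2, -0.7]
grip_width: 0.0704
```

```bash
python3 - <<'E'
from h import *
x=[.593,.1885,.0934];r=R.from_euler('z',-x[2])
o=get_obs();print(o['time'],o['position'],o['ft_force'])
Z=dict(pointer=.148,hanger_saddle=.16,hanger_tab=.205,hanger_toe=.12,hanger_mouth=.15,chisel_shoulder=.15,glue=0,tin=0,mallet=0,jar=0,gouge=.015,scraper=.015)
Cs={}
for n in ('wrist','scene','top'):
  C=cam(n);cv2.imwrite(f'pics/{n}14.png',camera(n))
  for t,z in Z.items():
    m=mark_of(n,t)[:1]
    if m: print(n,t,np.round(m[0]['location'],1),round(m[0]['conf'],2),(1000*r.apply(ray(C,m[0]['location'],z)-[x[0],x[1],0])).round(1))
E
```

```text
24.4 [0.51157082 0.24978493 0.31617904] [ 0.47109786  0.1826143  -0.71910449]
wrist pointer [314.4  76.9] 0.61 [ 49.7  68.8 148. ]
wrist hanger_saddle [312.6 132.5] 0.81 [  3.   70.4 160. ]
wrist hanger_tab [310.1 137.2] 0.9 [ -0.6  72.2 205. ]
wrist hanger_toe [597.7  23.6] 0.61 [  98.3 -189.7  120. ]
wrist hanger_mouth [314.8 179.7] 0.62 [-39.5  68.4 150. ]
wrist chisel_shoulder [311.5 183.7] 0.72 [-43.3  71.5 150. ]
wrist glue [596.2  23.9] 0.78 [ 130.4 -275.1    0. ]
wrist tin [492.  259.8] 0.79 [-175.2 -191.3   -0. ]
wrist mallet [377.2 267.8] 0.86 [-187.6  -24.2    0. ]
wrist jar [244.3 273.5] 0.84 [-196.6  171.9    0. ]
scene pointer [457.8 192.1] 0.67 [ 50.2  74.  148. ]
scene hanger_saddle [437.  175.1] 0.75 [ -6.7  67.2 160. ]
scene hanger_tab [442.3 158.3] 0.86 [ -7.7  71.2 205. ]
scene chisel_shoulder [426.1 167.9] 0.57 [-44.2  75.6 150. ]
scene glue [354.6 343.2] 0.64 [ 130.4 -279.6    0. ]
scene tin [296.3 229.9] 0.57 [-181.7 -189.6    0. ]
scene mallet [342.6 197. ] 0.9 [-198.   -28.6   -0. ]
scene jar [456.9 193.1] 0.58 [-27.2 214.5  -0. ]
scene gouge [439.5 176.3] 0.63 [-89.  212.1  15. ]
scene scraper [405.9 238.2] 0.47 [  6.7 -10.8  15. ]
top pointer [172.  209.8] 0.47 [ 47.4  66.3 148. ]
top hanger_saddle [171.6 230. ] 0.88 [  2.6  66.3 160. ]
top hanger_tab [163.1 233.4] 0.69 [-11.9  71.8 205. ]
top hanger_toe [176.6 208.2] 0.93 [ 56.8  63.4 120. ]
top glue [330.8 171.4] 0.88 [ 143.2 -276.7    0. ]
top tin [306.  311.2] 0.8 [-180.2 -189.1    0. ]
top mallet [232.7 323.1] 0.75 [-191.9  -20.7    0. ]
top jar [150.9 330.1] 0.85 [-190.7  164.9    0. ]
top gouge [426.5 271. ] 0.82 [-114.8 -471.6   15. ]
top scraper [429.2 250.3] 0.64 [ -67.9 -483.5   15. ]
```

```bash
python3 - <<'E'
from rig import *
print(hand_in(), get_obs()['time'])
E
```

```text
the job is handed in; nothing more can be done
the job is handed in; nothing more can be done
```

The chisel is in the hanger's pocket, and the hanger hangs released on the rail at the pointer. I handed the job in at about 25 s on the robot's clock; the hand-in gave no verdict.

**What I did:** I took the chisel from the rack slot nearest the robot and pushed it into the pocket. I then lifted the hanger by its tab, hooked it over the open stretch of rail and slid it under the keeper strip. After centring it on the pointer I let go and backed the arm clear.

**What the last checks showed:**
- **Chisel depth:** the blade needed 15–21 N to slide in, then stopped hard at 43 N, within about 2–3 mm of the expected height. I did not check the depth again after hanging. The chisel had also shifted several mm in the grip while going in, so the hard stop is the main evidence that it is fully home.
- **Position along the rail:** after release the wrist and top cameras put the saddle 0–2 mm from the pointer. Just before release the wrist camera had shown about 1 mm. The scene camera disagreed, showing about 7 mm, but its pointer reading was also about 5 mm off from the other two cameras.
- **Seating:** before release, the hanger pressed on the rail with about 6 N at the expected height, and the top camera later showed the toe behind the rail. I could not measure its sag precisely: the tab's readings ran from about 1 to 12 mm toward the robot side.
- **Other items:** the gouge, scraper and tin read where they started. The glue, mallet and jar were seen but not compared with their starting positions, and the offcut and tape were not looked at again. No contact with any of them was noticed.

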